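# Lock the soap caddy onto its worktop mount

## Robot

A 7-joint arm with a two-finger parallel gripper is mounted at the origin on the work surface. World frame = base frame: x ahead of the robot, y to its left, z up, the work surface at z = 0. Lengths are in m, angles in rad, forces in N, time in s.
With the tool pointing down it reaches from about 0.4 to 0.925 m from the base axis. Payload 5.6 kg.
Tool frame: the origin (TCP) lies midway between the tips of the shut fingers; the grasp point (between the pads) lies 19 mm behind it; z points along the fingers, y is the line along which they close (so a half turn about z gives the same grasp; the last joint's range is limited). The gripper opens to 85 mm and grips with 20 to 120 N. Pads are 22 mm wide; open, the fingers measure 114 mm over their backs; the gripper's body (76 mm by 85 mm) begins 54 mm behind the grasp point. The pads swing forward as they close: fully open they stand 13 mm farther back than shut.
Start: joints at [1.289, 0.468, -0.012, 1.603, 0.006, 1.071, -0.056], TCP at [0.154, -0.632, 0.206] pointing down, gripper open.
Joint ranges: [-2.53, 2.53], [-0.31, 2.02], [-1.57, 1.55], [0.28, 2.44], [-1.29, 4.43], [0.15, 1.84], [-2.92, 2.92]. Speed limits (rad/s): [2.57, 2.57, 3.14, 3.14, 3.14, 3.14, 3.14].

## Interface

Orientations are given as a rotation vector (axis times angle).
In Python, from station import r gives the robot as it stands.
- The arm moves only by the tool play_rows, never from a script. Its argument "targets" is a list of rows, each a list of 5 numbers: the shift along the world's x, y, z in m, then the turn about the world's z in degrees, then the closure in counts, from 0 (fully open) to 255 (shut). In form: [[tx, ty, tz, spin, grip], ...]. A call has 1 to 8 rows; each row shifts and turns the commanded pose from where the row before left it; what a row does not reach is not made up. A row lasts 1/8 s, in which the tool goes at most 62.5 mm and 10.7 degrees, less where a joint would pass 70% of its speed; a pose out of reach is approached as far as the arm can. A call is refused whole if a number of a shift passes 0.0625 or a number of a turn 10.7, either way. A call with a gripper value outside its range is refused whole. The fingers move at their own pace and stop on an object; "squeeze" is the grip in N (left out, the last holds). Time passes only in rows, so rows that do not move let the fingers close. It gives the time, the measured TCP pose, the force, the opening and the grip force at its end, in the units of the state.
- r.get_state(): the state, without advancing time (a new reading comes with each control period).
- r.camera(name): name is "scene" or "top"; returns a dict with "image" (420x560x3 uint8, red, green, blue), "vertical_fov" (degrees; the focal length in pixels is half the picture's height over the tangent of half this angle, whatever the lens; pixels are square), "cx", "cy" (the principal point, pixels), "k1" (the pictures are not rectified: a ray, as slopes to the right and down, at radius r is drawn at 1 + k1 r^2 times it, then the intrinsics apply), "view" (4x4, takes a point from world to camera coordinates). Camera axes: x right, y up, looking along -z (the intrinsics and any distortion apply to the point x, -y, -z); pixel columns grow to the right and rows downward; lengths in m; the calibration is good to about 2 mm. A picture is of the moment at which its call begins. There is no depth.
- r.finish_job(): hands the job in; it is judged then, once.
The state is a dict: "time_s": time; "joint_positions": joint angles; "qvel": joint speeds; "effort": joint torques, N m; "ee_pos": TCP position; "eef_rot": TCP orientation; "contact_force": force on the tool from outside, world axes, zero at the start; "ft_torque": the same for the moment, N m; "width": finger opening in m; "grasp_force": force on a finger pad.
Only numpy, scipy, OpenCV 4.12 (cv2) and the standard library are available. Lean on these libraries where they do the work, as an engineer would, in place of code of your own. Each camera call takes 0.05 s, during which the arm holds its last target. There are 200 camera calls.

## Task

Put the soap caddy back on its mount on the worktop: lower its base plate flat over the two screw heads so that both come up through the wide holes, then slide it away from the brass catch until it stops and the catch springs up behind it, and let go. The screw strip is not always in the same place, so ease the plate down slowly and feel for the place gently, never pressing or shoving the mount with more than 40 N, and leave the other things on the worktop where they are.

Things in the scene. Friction and masses are not known exactly. Their poses are not given: they have to be found in the camera images.
- caddy: lift-off soap caddy, dark steel, 0.26 to 0.48 kg. Flat plate 150 (x) x 60 (y) x 4 mm; dish rim 60 x 60 mm on its middle (x -27.5 to 32.5), rim top 20 mm above the underside; upright grip fin and a keyhole near each end. Origin: centre of the plate's underside; z up. Mounted, its x axis points the same way as the mount's, not reversed.
- caddy_fin (a point): top centre of the caddy's upright grip fin, 80 mm straight above the caddy's origin. The fin is 40 (x) x 16 (y) mm, rising from the plate: hold it with the fingers closing along the caddy's y
- caddy_hole (a point): centre of the front wide keyhole at the plate's underside, x = +58 mm. The rear one is at x = -42 mm, both on the centre line y = 0. Each wide hole is 15 mm across, and a 7 mm wide slot leads from it towards -x, ending 18 mm from the hole's centre (screw shank at its end: 16 mm).
- mount: mount fixed to the worktop: grey base 230 (x) x 76 (y) x 8 mm, on it an aluminium strip 184 x 44 x 4 mm, its top 12 mm above the worktop, with two upright screws and a brass catch. The strip is clamped anywhere from s = -15 to +15 mm along the base's x; s is not measured: find it by feel or eye. Touch down at about 15 mm/s or less: the metal is hard. Origin: centre of the base's underside; z up.
- mount_mid (a point): middle of the base at the strip's top height (12 mm above the mount's origin), fixed to the base, not the strip. On the centre line the screws stand at x = s-50 and s+50 mm: shank 4 mm dia, flat head 12 mm dia, head from 5.5 to 9 mm above the strip. The catch, an 8 mm round pin 4 mm proud of the strip, is at x = s-72.5 mm.
- mount_end (a point): middle of the mount base's +x end, 115 mm from its origin: the end the caddy is slid towards. Heads enter the wide holes with the caddy's origin at mount x = s-8 (+-1.5) mm; sliding 16 mm to the slot ends brings it to s+8. Caddy's origin above the mount's: seated 12 mm, resting on the heads 21 mm.
- catch (a joint): how far the spring catch is pushed down, m: 0 = up, 0.004 = level with the strip. About 1.2 N starts it, 3.6 N holds it level. While the plate lies over it it is down; when the plate is locked the catch is up behind the plate's -x edge.
- soap_bottle: amber soap bottle with black cap, 58 dia x 170 high mm; bystander; origin under its middle
- detergent: white detergent bottle, 72 dia x 190 high mm; bystander; origin under its middle
- mug: white mug, 80 dia x 90 high mm; bystander; origin under its middle
- jar: low glass jar with steel lid, 68 dia x 60 high mm; bystander; origin under its middle
- brush: dish brush lying flat, about 205 x 50 x 34 mm; bystander; origin under its middle
- scrubber: wooden scrubbing block, 100 x 45 x 36 mm; bystander; origin under its middle
- bowl: blue bowl, 120 dia x 50 high mm; bystander; origin under its middle
- caddy_front (a point): middle of the top edge at the +x end of the caddy's plate, 75 mm from its origin along x and 4 mm up: the end that leads when sliding
There are look-alikes about, which are no part of the job. What is meant by the mount is not green or red, and is the larger of those in its own colour.

How it is judged:
By the outcome, as a careful person would: the job done as asked, in the order asked, and still so for the second after the job is handed in, with the robot touching nothing.
It also fails if it takes over 70 s, if anything falls off the work surface, if the arm or the gripper's body presses on something with over 40 N, if the wrist force passes 120 N, or if a joint passes its speed limit or range.

## Working session

There is one attempt and no reset: what is moved stays moved. The work goes in short steps, Python scripts to look and compute and a tool call to move; the robot and the scene stay as the last step left them, time stands still between calls to the robot, and variables do not carry over. Pictures are saved under pics/ and viewed, at most 10 in all, crops included, and the job is handed in when it is done.

Besides the shell and the picture viewer there is one more tool, called after "Emit:" as name(argument=value, ...), one argument or row to a line, values as JSON. play_rows: Moves the arm, as the interface text tells. Its arguments: {"type":"object","properties":{"targets":{"type":"array"},"squeeze":{"type":"number"}},"required":["targets"]}

```bash
mkdir -p pics; cat > h.py <<'E'
import numpy as np, cv2
from station import r
def K(c):
    f=210/np.tan(np.radians(c["vertical_fov"])/2); return f
def ray(c,u,v):
    f=K(c); d=np.array([(u-c["cx"])/f,(v-c["cy"])/f]); s=d.copy()
    for _ in range(30): s=d/(1+c["k1"]*(s@s))
    V=np.array(c["view"]); R=V[:3,:3]; o=-R.T@V[:3,3]
    return o,R.T@np.array([s[0],-s[1],-1.])
def onz(c,u,v,z):
    o,d=ray(c,u,v); return o+d*(z-o[2])/d[2]
def proj(c,p):
    V=np.array(c["view"]); q=V[:3,:3]@np.array(p)+V[:3,3]
    s=np.array([q[0]/-q[2],-q[1]/-q[2]]); s=s*(1+c["k1"]*(s@s)); f=K(c)
    return s*f+[c["cx"],c["cy"]]
E
python3 - <<'E'
from h import *
s=r.get_state(); print({k:np.round(s[k],3).tolist() for k in s})
for n in("scene","top"):
    c=r.camera(n); cv2.imwrite(f"pics/{n}0.png",c["image"][:,:,::-1]); np.save(f"{n}0.npy",c["image"])
    V=np.array(c["view"]);print(n,K(c),c["cx"],c["cy"],c["k1"],(-V[:3,:3].T@V[:3,3]).round(3),V[:3,:3].round(2).tolist())
E
```

```text
{'time_s': 0.0, 'joint_positions': [1.289, 0.468, -0.012, 1.604, 0.006, 1.071, -0.056], 'qvel': [-0.001, 0.002, -0.0, -0.001, 0.001, -0.002, 0.001], 'effort': [0.0, -53.239, 0.021, -25.13, 0.011, 0.008, 0.0], 'ee_pos': [0.154, -0.631, 0.205], 'eef_rot': [-3.117, -0.374, 0.0], 'contact_force': [-0.075, 0.4, 0.414], 'ft_torque': [-0.023, -0.033, 0.023], 'grasp_force': 0.0, 'width': 0.085}
scene 495.63283805226223 278.5832411668238 207.79571416636855 -0.06258668825447347 [ 1.261 -0.097  1.117] [[0.15, 0.99, -0.01], [-0.8, 0.13, 0.59], [0.58, -0.08, 0.81]]
top 402.6473021861317 280.8264403234705 209.59642059443578 -0.10983082121709759 [0.434 0.021 1.183] [[0.01, -1.0, 0.01], [1.0, 0.01, 0.08], [-0.08, 0.0, 1.0]]
```

View pics/scene0.png

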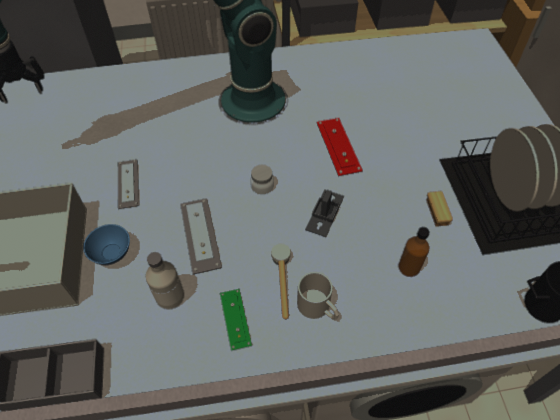

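View pics/top0.png

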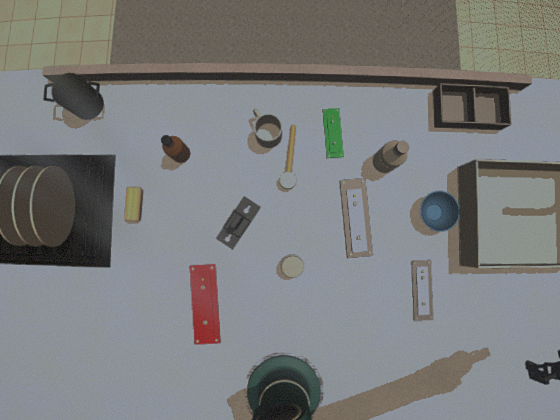

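The scene view shows the large grey mount at about (200,235) and the caddy at (325,212). In the top view the mount is at (356,218) and the caddy at (239,222). The smaller grey, the green and the red ones are look-alikes. Next I'll enlarge the mount and caddy in both views.

```bash
python3 - <<'E'
import numpy as np,cv2
t=np.load("top0.npy");s=np.load("scene0.npy")
def cr(i,x,y,w,h): return cv2.resize(i[y:y+h,x:x+w],(400,300) if 0 else (w*4,h*4),interpolation=cv2.INTER_CUBIC)
a=np.hstack([cr(t,310,170,90,100),cr(t,200,170,90,100)])
cv2.imwrite("pics/t1.png",np.clip(a*1.5,0,255).astype('uint8')[:,:,::-1])
b=np.hstack([cr(s,160,180,90,100),cr(s,290,170,90,100)])
cv2.imwrite("pics/s1.png",np.clip(b*1.5,0,255).astype('uint8')[:,:,::-1])
E
```

```text
(no output)
```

View pics/t1.png

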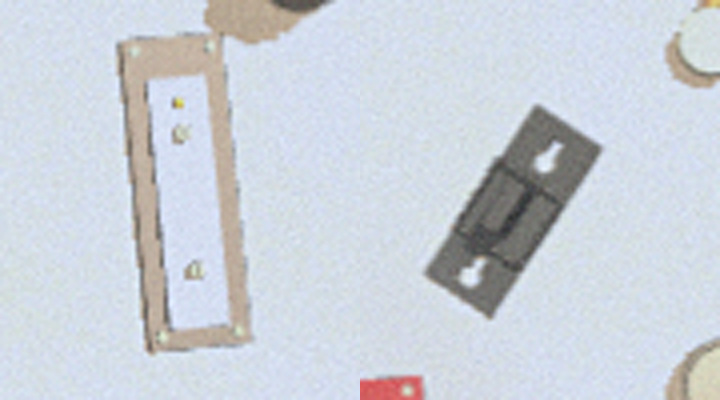

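View pics/s1.png

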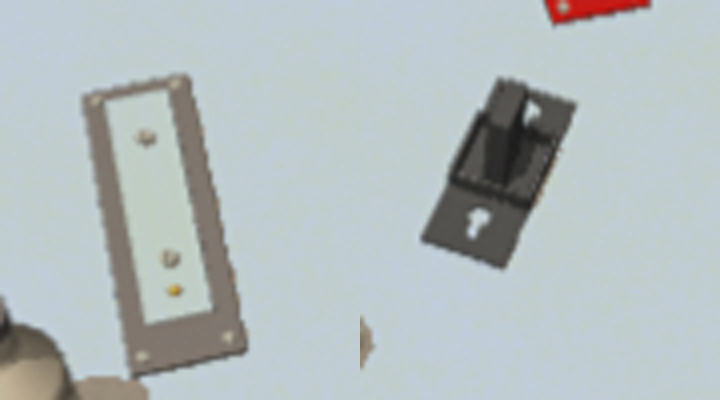

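The crops show the catch (178,102 in the top crop) at the far end, so mount +x points toward the robot. The keyhole tails show caddy +x pointing toward the robot and to the left, so no reversal is needed. Now I'll measure both.

```bash
cat > m.py <<'E'
from h import *
def fillrect(c,mask,z):
    cs,_=cv2.findContours(mask,cv2.RETR_EXTERNAL,cv2.CHAIN_APPROX_NONE)
    k=max(cs,key=cv2.contourArea); h=np.zeros_like(mask); cv2.drawContours(h,[k],-1,1,-1)
    v,u=np.nonzero(h); P=np.array([onz(c,a,b,z)[:2] for a,b in zip(u,v)])
    m=P.mean(0); w,E=np.linalg.eigh(np.cov((P-m).T)); L=np.sqrt(12*w)
    a=E[:,1]; 
    if a[0]>0: a=-a
    return m,L,np.degrees(np.arctan2(a[1],a[0]))%360,h
def roi(m,x,y,w,h):
    o=np.zeros_like(m); o[y:y+h,x:x+w]=m[y:y+h,x:x+w]; return o
E
python3 - <<'E'
from m import *
for n,(bx,cx) in {"top":((335,170,45,95),(205,185,70,75)),"scene":((172,190,55,90),(300,180,55,65))}.items():
    c=r.camera(n); I=c["image"].astype(int); 
    if n=="top":
        for p in [(356,200),(347,200),(330,200),(250,205)]: print(I[p[1],p[0]])
    else:
        for p in [(200,235),(189,235),(160,215),(305,225)]: print(I[p[1],p[0]])
    # strip: bluish/greenish bright inside base
    br=((I[:,:,0]-I[:,:,2])>5).astype('uint8')   # brown base
    bm=roi(br,*bx); full=cv2.morphologyEx(bm,cv2.MORPH_CLOSE,np.ones((3,3)))
    m,L,a,h=fillrect(c,full,.008); print(n,"base",m.round(4),L.round(4),a.round(2))
    st=((h>0)&(cv2.dilate(bm,np.ones((1,1)))==0)).astype('uint8')
    m,L,a,h2=fillrect(c,st,.012); print(n,"strip",m.round(4),L.round(4),a.round(2),"mid+y dir")
    dk=roi((I.max(2)<105).astype('uint8'),*cx)
    m,L,a,h3=fillrect(c,dk,.004); print(n,"caddy",m.round(4),L.round(4),a.round(2))
    hol=((h3>0)&(I.max(2)>120)).astype('uint8'); k,lab,stt,ce=cv2.connectedComponentsWithStats(hol)
    for i in range(1,k):
        if stt[i,4]>3: print(" hole",stt[i,4],ce[i].round(2),onz(c,*ce[i],.002).round(4))
    # catch yellow
    y=roi((I[:,:,0]-I[:,:,2]>60).astype('uint8'),*bx); v,u=np.nonzero(y); 
    if len(u): print(" catch",len(u),onz(c,u.mean(),v.mean(),.016).round(4))
    o=c["image"].copy(); o[h2>0,0]=255; o[h3>0,1]=255
    a,b=(slice(180,270),slice(200,400)) if n=="top" else (slice(175,285),slice(160,380))
    a=cv2.resize(o[a,b],None,fx=3.5,fy=3.5,interpolation=0); cv2.imwrite(f"pics/ov_{n}.png",a[:,:,::-1])
E
python3 -c "
import cv2,numpy as np
a=cv2.imread('pics/ov_top.png');b=cv2.imread('pics/ov_scene.png')
b=cv2.resize(b,(a.shape[1],int(b.shape[0]*a.shape[1]/b.shape[1])));o=np.vstack([a,b]);cv2.imwrite('pics/ov.png',cv2.resize(o,None,fx=.85,fy=.85))"
```

```text
[140 144 159]
[106 104 109]
[143 151 159]
[77 77 74]
top base [ 0.518  -0.2081] [0.0891 0.2506] 178.85
top strip [ 0.4998 -0.2063] [0.0468 0.1864] 185.65 mid+y dir
top caddy [0.4894 0.141 ] [0.0602 0.1479] 147.55
 hole 25 [246.32 209.36] [0.5279 0.1169 0.002 ]
 hole 25 [227.52 238.08] [0.4426 0.1703 0.002 ]
 catch 2 [ 0.5722 -0.1983  0.016 ]
[128 137 131]
[85 79 74]
[128 137 136]
[129 138 144]
scene base [ 0.5281 -0.21  ] [0.092  0.2415] 179.16
scene strip [ 0.5068 -0.2083] [0.0462 0.1869] 185.87 mid+y dir
scene caddy [0.4949 0.1367] [0.0637 0.1517] 148.27
 hole 6 [332.67 196.83] [0.4435 0.1712 0.002 ]
 hole 17 [318.82 225.  ] [0.5315 0.1136 0.002 ]
 catch 2 [ 0.5765 -0.2004  0.016 ]
```

View pics/ov.png

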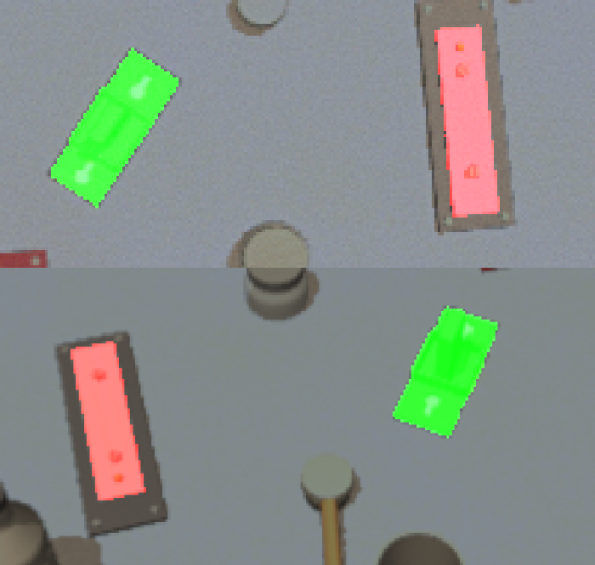

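The masks are clean: strip 184x44 and plate 150x60 both match. In the top view:

| Item | Position | Angle |
|---|---|---|
| Strip centre | (0.4998, -0.2063) | 185.7° |
| Caddy | (0.489, 0.141) | 147.8° |

Next I'll move to above the fin.

Emit:
play_rows(
  targets=[
    [0.0275,0.0325,0.007,10.3,0],
    [0.0275,0.0325,0.007,10.3,0],
    [0.0275,0.0325,0.007,10.3,0],
    [0.0275,0.0325,0.007,10.3,0],
    [0.0275,0.0325,0.007,10.3,0],
    [0.0275,0.0325,0.007,10.3,0],
    [0.0275,0.0325,0.007,10.3,0],
    [0.0275,0.0325,0.007,10.3,0],
  ],
  squeeze=40,
)

```text
time_s: 1.2
ee_pos: [0.3744, -0.3704, 0.2619]
eef_rot: [2.094, 2.342, -0.0]
contact_force: [0.7, -1.0, 0.2]
width: 0.0853
grasp_force: 0.0
```

Emit:
play_rows(
  targets=[
    [0.013,0.057,0,6.4,0],
    [0.013,0.057,0,6.4,0],
    [0.013,0.057,0,6.4,0],
    [0.013,0.057,0,6.4,0],
    [0.013,0.057,0,6.4,0],
    [0.013,0.057,0,6.4,0],
    [0.013,0.057,0,6.4,0],
    [0.013,0.057,0,6.4,0],
    [0,0,0,0,0],
  ],
)

```text
$.targets: bad value
```

Emit:
play_rows(
  targets=[
    [0.013,0.058,0,6.4,0],
    [0.013,0.058,0,6.4,0],
    [0.013,0.058,0,6.4,0],
    [0.013,0.058,0,6.4,0],
    [0.013,0.058,0,6.4,0],
    [0.013,0.058,0,6.4,0],
    [0.013,0.058,0,6.4,0],
    [0.013,0.058,0,6.4,0],
  ],
)

```text
time_s: 2.2
ee_pos: [0.4779, 0.0939, 0.2618]
eef_rot: [0.88, 3.015, -0.001]
contact_force: [1.1, -0.6, -0.1]
width: 0.0853
grasp_force: 0.0
```

Emit:
play_rows(
  targets=[
    [0.012,0.048,0,0.4,0],
    [0,0,0,0,0],
  ],
)

```text
time_s: 2.45
ee_pos: [0.4892, 0.1449, 0.2617]
eef_rot: [-0.863, -3.02, -0.004]
contact_force: [-0.3, -1.0, -0.3]
width: 0.0856
grasp_force: 0.0
```

```bash
cat > st.py <<'E'
from h import *
from scipy.spatial.transform import Rotation as R
s=r.get_state(); M=R.from_rotvec(s["eef_rot"]).as_matrix()
print(s["time_s"],"pos",np.round(s["ee_pos"],4),"yaw_y",round(np.degrees(np.arctan2(M[1,1],M[0,1]))%180,2),"tilt",M[:2,2].round(4),"F",np.round(s["contact_force"],2),"T",np.round(s["ft_torque"],2),"w",round(float(s["width"]),4),np.round(s["grasp_force"],1),"q",np.round(s["joint_positions"],2))
E
python3 st.py; python3 - <<'E'
from h import *
c=r.camera("top");s=c["image"];cv2.imwrite("pics/t2.png",cv2.resize(s[120:320,130:400],None,fx=2.9,fy=2.9,interpolation=cv2.INTER_CUBIC)[:,:,::-1])
E
```

```text
2.45 pos [0.4892 0.1449 0.2617] yaw_y 58.1 tilt [-0.0002  0.0027] F [-0.32 -0.97 -0.34] T [-0.04 -0.03 -0.02] w 0.0856 0.0 q [ 0.39  0.3  -0.88  1.83  0.25  1.13  0.44]
```

Emit:
play_rows(
  targets=[
    [0,-0.004,-0.03,0,0],
    [0,0,-0.04,0,0],
    [0,0,-0.04,0,0],
    [0,0,-0.04,0,0],
    [0,0,-0.03,0,60],
    [0,0,-0.025,0,60],
    [0,0,-0.018,0,60],
    [0,0,0,0,100],
  ],
  squeeze=40,
)

```text
time_s: 3.5
ee_pos: [0.489, 0.1351, 0.0377]
eef_rot: [-0.876, -3.015, 0.003]
contact_force: [0.1, -0.9, 0.0]
width: 0.0522
grasp_force: 0.0
```

Emit:
play_rows(
  targets=[
    [0,0,0,0,160],
    [0,0,0,0,220],
    [0,0,0,0,255],
    [0,0,0,0,255],
  ],
  squeeze=40,
)

```text
time_s: 4.0
ee_pos: [0.4906, 0.1369, 0.0394]
eef_rot: [0.874, 3.016, 0.002]
contact_force: [0.9, 1.0, 3.6]
width: 0.0149
grasp_force: 43.2
```

```bash
python3 st.py
```

```text
4.0 pos [0.4906 0.1369 0.0394] yaw_y 57.69 tilt [0.002  0.0006] F [0.89 0.98 3.59] T [ 0.09 -0.17  0.  ] w 0.0149 43.2 q [ 0.2   0.59 -0.67  2.03  0.57  0.71  0.18]
```

Emit:
play_rows(
  targets=[
    [0,0,0.01,0,255],
    [0,0,0.025,0,255],
    [0,0,0.03,0,255],
    [0,0,0.025,0,255],
    [0,0,0,0,255],
  ],
  squeeze=70,
)

```text
time_s: 4.62
ee_pos: [0.4904, 0.1364, 0.1299]
eef_rot: [0.874, 3.015, 0.001]
contact_force: [-0.7, -0.4, -2.6]
width: 0.0135
grasp_force: 71.1
```

Emit:
play_rows(
  targets=[
    [0.0012,-0.0225,0,2.4,255],
    [0.0024,-0.043,0,4.7,255],
    [0.0024,-0.05,0,5.4,255],
    [0.0024,-0.055,0,6,255],
    [0.0024,-0.055,0,6,255],
    [0.0024,-0.055,0,6,255],
    [0.0028,-0.043,0,4.9,255],
    [0.003,-0.023,0,2.6,255],
  ],
)

```text
time_s: 5.62
ee_pos: [0.5069, -0.2132, 0.1266]
eef_rot: [0.152, -3.135, -0.001]
contact_force: [0.2, 0.8, -2.2]
width: 0.0144
grasp_force: 71.0
```

Emit:
play_rows(
  targets=[
    [0,0,-0.02,0,255],
    [0,0,-0.02,0,255],
    [0,0,0,0,255],
    [0,0,0,0,255],
  ],
)

```text
time_s: 6.12
ee_pos: [0.5089, -0.2087, 0.0885]
eef_rot: [0.159, -3.138, -0.001]
contact_force: [0.7, -0.8, -2.7]
width: 0.0144
grasp_force: 71.0
```

```bash
python3 st.py; cat > look.py <<'E'
from m import *
import sys
zu=float(sys.argv[1]); out=[]
for n,b in {"top":(310,165,90,110),"scene":(165,165,75,110)}.items():
    c=r.camera(n); I=c["image"].astype(int)
    dk=roi((I.max(2)<(88 if n=="top" else 68)).astype('uint8'),*b)
    m,L,a,h=fillrect(c,dk,zu+.004); print(n,"caddy",m.round(4),L.round(4),a.round(2))
    o=c["image"].copy(); o[h>0,1]=np.minimum(255,o[h>0,1]+60); x,y,w,hh=b; out.append(cv2.resize(np.hstack([c["image"][y:y+110,x:x+75],o[y:y+110,x:x+75]]),None,fx=2.6,fy=2.6,interpolation=cv2.INTER_CUBIC))
cv2.imwrite(f"pics/look{sys.argv[2]}.png",np.clip(np.hstack(out)*1.4,0,255).astype('uint8')[:,:,::-1])
E
python3 look.py .052 1
```

```text
6.125 pos [ 0.5089 -0.2087  0.0885] yaw_y 95.79 tilt [-0.0001  0.0005] F [ 0.72 -0.79 -2.66] T [-0.   -0.04 -0.03] w 0.0144 71.0 q [ 0.96  0.62 -0.83  1.9   0.59  0.88  1.5 ]
top caddy [ 0.5065 -0.2482] [0.1493 0.1771] 128.27
scene caddy [ 0.4488 -0.2164] [0.0961 0.2684] 190.15
```

View pics/look1.png

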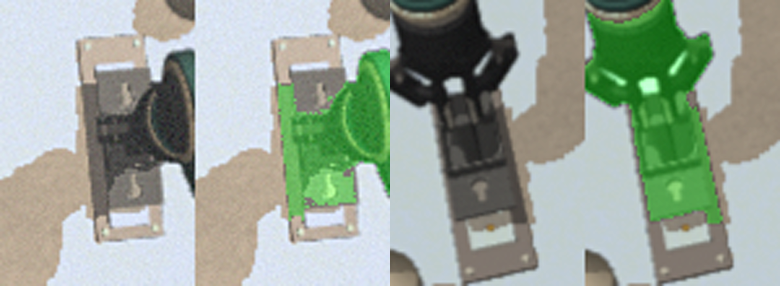

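The plate hovers over the strip. In the top view both keyholes are visible, at about (358,201) and (360,237). The scene view shows the plate end, the rear hole and the brass catch. I'll take weighted centroids of the holes and compare them with the strip.

```bash
cat > holes.py <<'E'
from m import *
import sys
z=float(sys.argv[1])
# expected keyhole centroids in top frame -> origin, yaw
def hole(c,u0,v0,w=6,hh=8):
    acc=c["image"].astype(float).mean(2)
    u0,v0=int(round(u0)),int(round(v0)); p=acc[v0-hh:v0+hh+1,u0-w:u0+w+1]
    lv=np.median(p); hi=np.percentile(p,97); g=np.clip((p-lv-.25*(hi-lv))/(hi-lv),0,.75)
    _,lab=cv2.connectedComponents((g>0).astype('uint8')); lc=[np.sum(g[lab==i]) for i in range(1,lab.max()+1)]
    g=g*(lab==1+int(np.argmax(lc))); V,U=np.mgrid[v0-hh:v0+hh+1,u0-w:u0+w+1]
    return (U*g).sum()/g.sum(),(V*g).sum()/g.sum(),g.sum()/.75,lv,hi
c=r.camera("top")
R_=hole(c,float(sys.argv[2]),float(sys.argv[3]));F_=hole(c,float(sys.argv[4]),float(sys.argv[5]))
a=onz(c,*R_[:2],z)[:2];b=onz(c,*F_[:2],z)[:2]
d=b-a; L=np.linalg.norm(d); e=d/L; o=(a+b)/2-.0044*e
print("rear",np.round(R_,2),a.round(4),"front",np.round(F_,2),b.round(4)); print("L",L.round(4),"yaw",np.degrees(np.arctan2(e[1],e[0]))%360,"origin",o.round(4))
S=np.array([.4998,-.2063]);t=np.radians(185.7);ex=np.array([np.cos(t),np.sin(t)]);ey=np.array([-ex[1],ex[0]])
print("in strip frame (want -8,0) mm",((o-S)@ex*1e3).round(1),((o-S)@ey*1e3).round(1))
E
python3 holes.py .052 358.1 200.8 360.4 237.3
python3 - <<'E'
from h import *
c=r.camera("top");print(c["image"][192:210,350:368].mean(2).astype(int));print(c["image"][228:247,352:370].mean(2).astype(int))
E
```

```text
rear [358.21 201.17  17.84  87.33 118.33] [ 0.5519 -0.2036] front [361.91 236.44  17.31  85.33 123.  ] [ 0.4522 -0.2141]
L 0.1003 yaw 186.02440863772358 origin [ 0.5064 -0.2084]
in strip frame (want -8,0) mm -6.4 2.8
[[111 101 102 102  97  92  93  88  93  95  87  86  86  80  86  85  83  95]
 [ 86  90  84  82  84  83  88  84  82  86  85  85  90  88  85  87  82  89]
 [ 83  85  89  89  88  88  82  87  88  86  80  88  84  87  86  89  84  90]
 [ 90  93  88  86  85  85  89  83  86  86  86  86  88  83  90  89  87  87]
 [ 86  94  87  81  89  85  87  81  81  76  91  88  85  87  88  85  86  80]
 [ 91  89  89  88  84  87  86 107 119  89  89  90  84  85  86  85  87  75]
 [ 87  89  89  86  86  78  86 104 119  86  86  89  86  85  89  84  87  83]
 [ 85  83  89  84  83  90  93 104 120  83 102  89  86  87  89  87  85  61]
 [ 87  89  83  87  83  86 105 106 118 112  81  84  87  85  86  86  56  39]
 [ 89  91  85  87  88  87  92 107 120 119  92  69  88  93  84  58  35  34]
 [ 92  89  86  82  85  88  89 101 118 120 112  78  87  85  68  35  44  43]
 [ 82  90  89  86  88  86  91  98 118 121 114  87  84  72 
[... 1193 characters left out ...]
108  79  80  78  82  86]
 [ 85  87  85  83  78  85  80  87  95 111 117 119 114  78  86  82  82  77]
 [ 86  85  81  81  82  83  84  83  91 114 120 119  95  77  84  82  78  84]
 [ 70  85  89  85  79  82  85  81  90 106 118 113  73  96  92  83  84  82]
 [ 68  82  83  83  83  86  85  88  88  84  84  88  85  82  85  86  80  83]
 [ 66  85  84  83  82  82  80  88  83  83  77  84  80  81  84  76  80  83]
 [ 75  84  86  85  85  81  80  84  86  85  84  84  84  87  85  87  89  90]
 [ 82  89  83  85  87  87  94  97 104  99  97 102 110 110 120 130 129 125]
 [109 109 109 113 118 119 120 118 114 118 113 128 128 128 125 137 121 131]
 [120 129 125 122 120 129 128 129 122 122 131 165 168 168 163 141 126 124]]
```

```bash
python3 - <<'E'
from h import *
c=r.camera("top"); I=c["image"].astype(int); np.set_printoptions(linewidth=200)
print(I[196:200,338:378].mean((0,2)).astype(int)); print((I[196:200,338:378,0]-I[196:200,338:378,2]).mean(0).astype(int))
print(I[239:243,338:382].mean((0,2)).astype(int)); print((I[239:243,338:382,0]-I[239:243,338:382,2]).mean(0).astype(int))
print(I[184:200,352:357].mean((1,2)).astype(int)); print(I[238:254,362:367].mean((1,2)).astype(int))
# predictions: where the plate outline should fall for origin o, yaw 186
t=np.radians(186);ex=np.array([np.cos(t),np.sin(t)]);ey=np.array([-ex[1],ex[0]]);o=np.array([.5064,-.2084])
for nm,x,y in [("rear",-75,0),("front",75,0),("rearL+y",-65,30),("rearL-y",-65,-30),("frL+y",65,30),("frL-y",65,-30)]:
    p=o+ex*x/1e3+ey*y/1e3; print(nm,proj(c,[*p,.054]).round(2))
S=np.array([.4998,-.2063])
for nm,x in [("catch",-72.5),("base-x end?",-92)]: print(nm,proj(c,[*(S+ex*x/1e3),.014]).round(2))
E
```

```text
[163 150 142  88  89  91  92  92  88  74  82  88  84  88  88  89  85  85  89 101 109  89  84  85  87  87  88  88  86  78  50  51  55  57  54  37  34  37  38  37]
[-15  -2   4   4  10  12  12  13  13   8   6   5   6   7   7   7   7   6   7  12  15  11   6   8   6   7   8   5   7   7   1  -4  -3  -1  -4  -2   0   0  -1   0]
[121 122 120 120 120 119 123  81  73  74  76  72  75  84  73  82  83  83  83  82  84  85  86  98 100  99  83  87  83  81  85  81  82  81  91 132 162 162 161 161 160 160 160 161]
[ 26  27  28  26  27  25  28  15   7   7   8   8   8  12   7   6   5   6   7   7   6   8   7  12  11  11   8   5   5   5   5   6   6   7   3  -4 -15 -14 -14 -12 -12 -13 -12 -13]
[130 128 131 128 129 156 166 143  97  86  87  86  88  87  87  87]
[100  95  99  86  82  84 104 123 149 166 165 164 160 131 122 124]
rear [357.26 190.9 ]
front [362.78 243.69]
rearL+y [368.04 193.47]
rearL-y [347.19 195.31]
frL+y [372.9  239.15]
frL-y [351.9  241.14]
catch [354.01 195.67]
base-x end? [353.31 189.1 ]
```

The plate measures at mount x -6.4, y +2.3 mm (holes and edges agree), and I want -8, 0. I'll correct that and ease down.

Emit:
play_rows(
  targets=[
    [0.0014,0.0024,-0.006,-0.2,255],
    [0,0,-0.007,0,255],
    [0,0,-0.006,0,255],
    [0,0,-0.003,0,255],
    [0,0,-0.001,0,255],
    [0,0,0,0,255],
    [0,0,0,0,255],
  ],
)

```text
time_s: 7.25
ee_pos: [0.5102, -0.2077, 0.0658]
eef_rot: [-0.15, 3.138, -0.0]
contact_force: [-0.7, 0.3, -3.1]
width: 0.0142
grasp_force: 71.1
```

```bash
python3 st.py; python3 - <<'E'
from h import *
t=c=r.camera("top")["image"][180:260,330:390]; s=r.camera("scene")["image"][190:275,175:240]
a=cv2.resize(t,None,fx=6,fy=6,interpolation=cv2.INTER_CUBIC);b=cv2.resize(s,(390,480),interpolation=cv2.INTER_CUBIC)
cv2.imwrite("pics/l2.png",np.clip(np.hstack([a,b[:480]])*1.5,0,255).astype('uint8')[:,:,::-1])
E
```

```text
7.25 pos [ 0.5102 -0.2077  0.0658] yaw_y 95.48 tilt [ 0.0004 -0.0001] F [-0.73  0.33 -3.06] T [-0.01 -0.   -0.04] w 0.0142 71.1 q [ 0.94  0.65 -0.8   1.91  0.62  0.85  1.47]
```

View pics/l2.png

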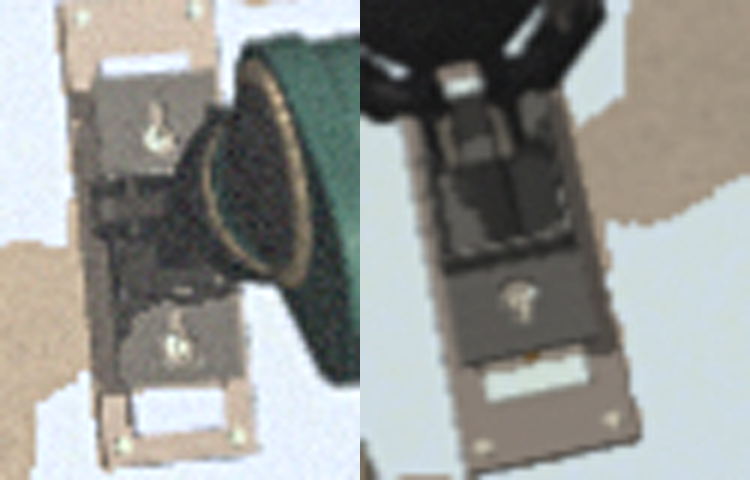

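Both views show a bright screw head inside each wide hole (top crop 160,135 and 178,345; scene crop 520,298). I'll ease down.

Emit:
play_rows(
  targets=[
    [0,0,-0.001,0,255],
    [0,0,-0.001,0,255],
    [0,0,-0.001,0,255],
    [0,0,-0.001,0,255],
    [0,0,-0.001,0,255],
    [0,0,0,0,255],
  ],
)

```text
time_s: 8.1
ee_pos: [0.51, -0.2076, 0.0605]
eef_rot: [0.15, -3.138, -0.0]
contact_force: [0.8, -0.1, -3.2]
width: 0.0141
grasp_force: 71.1
```

Emit:
play_rows(
  targets=[
    [0,0,-0.001,0,255],
    [0,0,-0.001,0,255],
    [0,0,0,0,255],
  ],
)

```text
time_s: 8.48
ee_pos: [0.5101, -0.2077, 0.0585]
eef_rot: [0.15, -3.138, -0.0]
contact_force: [0.1, -0.9, -2.5]
width: 0.0142
grasp_force: 71.0
```

```bash
python3 st.py
```

```text
8.475 pos [ 0.5101 -0.2077  0.0585] yaw_y 95.48 tilt [-0.  0.] F [ 0.1  -0.95 -2.47] T [-0.06 -0.02  0.01] w 0.0142 71.0 q [ 0.93  0.66 -0.8   1.91  0.63  0.84  1.46]
```

Emit:
play_rows(
  targets=[
    [0,0,-0.001,0,255],
    [0,0,-0.001,0,255],
    [0,0,0,0,255],
  ],
)

```text
time_s: 8.85
ee_pos: [0.5101, -0.2077, 0.0565]
eef_rot: [0.15, -3.138, 0.0]
contact_force: [0.7, -1.0, -2.4]
width: 0.0139
grasp_force: 71.0
```

Emit:
play_rows(
  targets=[
    [0,0,-0.001,0,255],
    [0,0,-0.001,0,255],
    [0,0,0,0,255],
  ],
)

```text
time_s: 9.22
ee_pos: [0.5101, -0.2077, 0.0546]
eef_rot: [0.15, -3.138, -0.0]
contact_force: [0.4, 0.7, -1.8]
width: 0.0144
grasp_force: 71.2
```

```bash
python3 st.py
```

```text
9.225 pos [ 0.5101 -0.2077  0.0546] yaw_y 95.48 tilt [-0.0001  0.    ] F [ 0.35  0.72 -1.82] T [ 0.02  0.09 -0.01] w 0.0144 71.2 q [ 0.93  0.67 -0.79  1.92  0.64  0.83  1.46]
```

The plate is past the heads with no contact and is now reaching the catch. I'll continue gently.

Emit:
play_rows(
  targets=[
    [0,0,-0.001,0,255],
    [0,0,-0.001,0,255],
    [0,0,0,0,255],
  ],
)

```text
time_s: 9.6
ee_pos: [0.5101, -0.2077, 0.0526]
eef_rot: [0.15, -3.138, 0.0]
contact_force: [-0.9, -0.2, -0.6]
width: 0.0143
grasp_force: 71.4
```

Emit:
play_rows(
  targets=[
    [0,0,-0.001,0,255],
    [0,0,0,0,255],
  ],
)

```text
time_s: 9.85
ee_pos: [0.5101, -0.2077, 0.0516]
eef_rot: [0.15, -3.138, 0.0]
contact_force: [-0.7, -0.8, 0.5]
width: 0.0139
grasp_force: 71.4
```

```bash
python3 st.py
```

```text
9.85 pos [ 0.5101 -0.2077  0.0516] yaw_y 95.48 tilt [-0.0001 -0.0001] F [-0.69 -0.79  0.52] T [-0.    0.21  0.01] w 0.0139 71.4 q [ 0.93  0.67 -0.79  1.92  0.64  0.82  1.45]
```

Emit:
play_rows(
  targets=[
    [0,0,-0.0005,0,255],
    [0,0,0,0,255],
  ],
)

```text
time_s: 10.1
ee_pos: [0.5102, -0.2076, 0.0513]
eef_rot: [-0.15, 3.138, -0.0]
contact_force: [-2.2, 0.4, 2.8]
width: 0.014
grasp_force: 71.8
```

Emit:
play_rows(
  targets=[
    [0,0,-0.0005,0,255],
    [0,0,0,0,255],
  ],
)

```text
time_s: 10.35
ee_pos: [0.5103, -0.2076, 0.0513]
eef_rot: [-0.15, 3.138, -0.001]
contact_force: [-3.3, 1.3, 7.5]
width: 0.014
grasp_force: 72.4
```

The plate is seated: z stops at 0.0513 and the force rises. I'll slide along mount +x.

Emit:
play_rows(
  targets=[
    [-0.001,-0.0001,0.0003,0,255],
    [-0.0015,-0.00015,0,0,255],
    [-0.0015,-0.00015,0,0,255],
    [-0.0015,-0.00015,0,0,255],
  ],
)

```text
time_s: 10.85
ee_pos: [0.5063, -0.2081, 0.0517]
eef_rot: [-0.151, 3.134, -0.0]
contact_force: [5.5, 0.8, 5.4]
width: 0.0144
grasp_force: 72.1
```

Emit:
play_rows(
  targets=[
    [-0.0015,-0.00015,0,0,255],
    [-0.0015,-0.00015,0,0,255],
    [-0.0015,-0.00015,0,0,255],
    [-0.0015,-0.00015,0,0,255],
    [-0.0015,-0.00015,0,0,255],
    [0,0,0,0,255],
  ],
)

```text
time_s: 11.6
ee_pos: [0.4987, -0.2089, 0.0516]
eef_rot: [-0.151, 3.135, -0.001]
contact_force: [4.1, 0.8, 6.9]
width: 0.014
grasp_force: 72.1
```

```bash
python3 st.py
```

```text
11.6 pos [ 0.4987 -0.2089  0.0516] yaw_y 95.5 tilt [ 0.0033 -0.0002] F [4.11 0.83 6.89] T [ 0.13 -1.06  0.04] w 0.014 72.1 q [ 0.94  0.66 -0.79  1.94  0.64  0.81  1.46]
```

Emit:
play_rows(
  targets=[
    [-0.001,-0.0001,0,0,255],
    [-0.001,-0.0001,0,0,255],
    [-0.001,-0.0001,0,0,255],
    [0,0,0,0,255],
  ],
)

```text
time_s: 12.1
ee_pos: [0.4957, -0.2091, 0.0514]
eef_rot: [-0.151, 3.135, 0.0]
contact_force: [6.4, 1.7, 4.7]
width: 0.014
grasp_force: 71.8
```

Emit:
play_rows(
  targets=[
    [-0.0005,0,0,0,255],
    [-0.0005,-0.0001,0,0,255],
    [0,0,0,0,255],
  ],
)

```text
time_s: 12.48
ee_pos: [0.4955, -0.2091, 0.0515]
eef_rot: [-0.151, 3.133, 0.0]
contact_force: [7.5, 1.0, 2.1]
width: 0.0142
grasp_force: 71.8
```

```bash
python3 st.py
```

```text
12.475 pos [ 0.4955 -0.2091  0.0515] yaw_y 95.52 tilt [0.0049 0.0003] F [7.54 1.02 2.11] T [ 0.12 -1.7  -0.02] w 0.0142 71.8 q [ 0.95  0.65 -0.79  1.95  0.64  0.8   1.46]
```

Emit:
play_rows(
  targets=[
    [-0.0005,0,0,0,255],
    [-0.0005,-0.0001,0,0,255],
    [0,0,0,0,255],
  ],
)

```text
time_s: 12.85
ee_pos: [0.4952, -0.2091, 0.0517]
eef_rot: [-0.151, 3.131, 0.0]
contact_force: [9.9, 1.7, 2.9]
width: 0.0142
grasp_force: 71.7
```

```bash
python3 st.py; python3 - <<'E'
from h import *
t=c=r.camera("top")["image"][180:260,330:390]; s=r.camera("scene")["image"][190:275,175:240]
a=cv2.resize(t,None,fx=6,fy=6,interpolation=cv2.INTER_CUBIC);b=cv2.resize(s,(390,480),interpolation=cv2.INTER_CUBIC)
cv2.imwrite("pics/l3.png",np.clip(np.hstack([a,b[:480]])*1.5,0,255).astype('uint8')[:,:,::-1])
E
```

```text
12.85 pos [ 0.4952 -0.2091  0.0517] yaw_y 95.53 tilt [0.0065 0.0005] F [9.95 1.66 2.86] T [ 0.22 -2.11  0.04] w 0.0142 71.7 q [ 0.95  0.65 -0.79  1.95  0.64  0.8   1.46]
```

View pics/l3.png

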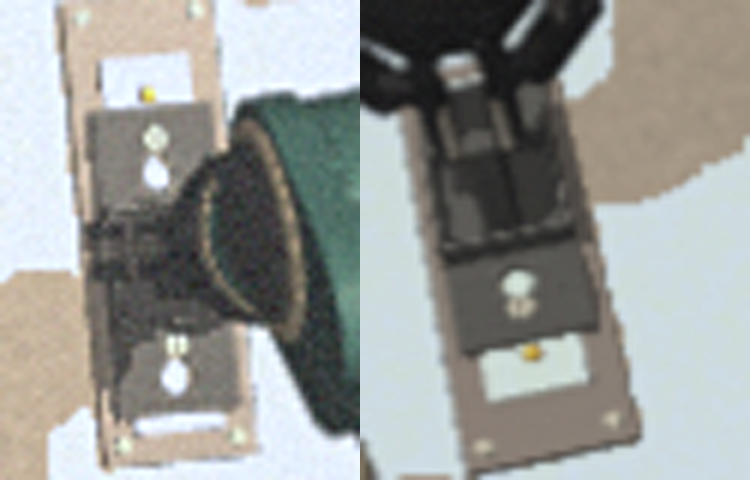

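The picture shows the catch fully visible behind the plate's rear edge (top crop 148,95; scene crop 532,352), with both heads over the slot ends. I'll relieve the push, let go and rise.

Emit:
play_rows(
  targets=[
    [0.0005,0,0,0,255],
    [0.0005,0.0001,0,0,255],
    [0.0004,0,0,0,255],
    [0,0,0,0,255],
  ],
  squeeze=20,
)

```text
time_s: 13.45
ee_pos: [0.4954, -0.2091, 0.0515]
eef_rot: [-0.151, 3.134, 0.0]
contact_force: [5.7, 2.0, 4.6]
width: 0.0144
grasp_force: 71.9
```

```bash
python3 st.py
```

```text
13.45 pos [ 0.4954 -0.2091  0.0515] yaw_y 95.51 tilt [0.004  0.0002] F [5.67 2.01 4.62] T [ 0.18 -1.43  0.01] w 0.0144 71.9 q [ 0.95  0.65 -0.79  1.95  0.64  0.8   1.46]
```

Emit:
play_rows(
  targets=[
    [0,0,0,0,200],
    [0,0,0,0,140],
    [0,0,0,0,80],
    [0,0,0,0,60],
    [0,0,0.005,0,60],
    [0,0,0.02,0,60],
    [0,0,0.04,0,60],
    [0,0,0.05,0,60],
  ],
)

```text
time_s: 14.45
ee_pos: [0.4932, -0.209, 0.1678]
eef_rot: [0.151, -3.137, -0.001]
contact_force: [0.7, -1.0, 0.7]
width: 0.0653
grasp_force: 0.0
```

Emit:
play_rows(
  targets=[
    [-0.03,-0.04,0.04,0,60],
    [-0.03,-0.05,0.03,0,60],
    [-0.03,-0.06,0,0,60],
    [-0.03,-0.06,0,0,60],
    [0,0,0,0,60],
  ],
)

```text
time_s: 15.08
ee_pos: [0.376, -0.4132, 0.2342]
eef_rot: [0.134, -3.138, 0.002]
contact_force: [0.6, 0.8, 0.8]
width: 0.0654
grasp_force: 0.0
```

```bash
python3 st.py; python3 - <<'E'
from h import *
t=r.camera("top")["image"]; s=r.camera("scene")["image"]
a=cv2.resize(t[180:260,330:390],(300,400),interpolation=cv2.INTER_CUBIC);b=cv2.resize(s[180:280,165:240],(300,400),interpolation=cv2.INTER_CUBIC)
cv2.imwrite("pics/l4.png",np.clip(np.hstack([a,b])*1.4,0,255).astype('uint8')[:,:,::-1])
E
```

```text
15.075 pos [ 0.376  -0.4132  0.2342] yaw_y 94.9 tilt [-0.0007 -0.0015] F [0.62 0.77 0.83] T [ 0.12 -0.09 -0.01] w 0.0654 0.0 q [ 1.5   0.46 -0.94  1.76  0.41  1.14  2.08]
```

View pics/l4.png

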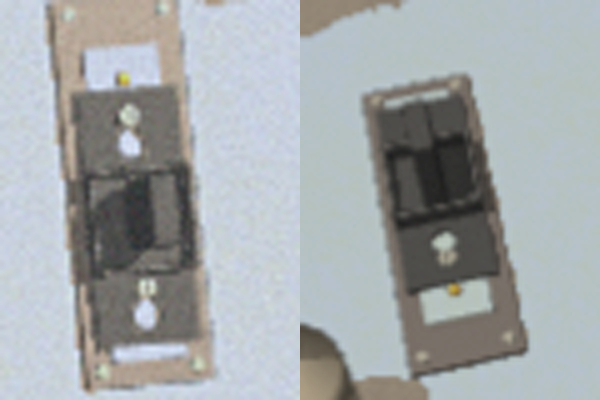

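The caddy sits flat and locked, with the catch up behind its rear edge (left crop 123,77) and the gripper clear.

```bash
python3 -c "
from station import r
print(r.finish_job())"
```

```text
the job is handed in; nothing more can be done
None
```

The caddy is back on its mount, slid to the stop and locked with the catch up behind it; I released it, moved the arm clear and handed the job in at about 15 s, with the highest force read at the checks about 10 N (no verdict came back).

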